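# Level the culture-dish stand

### The arm

A 7-joint arm with a two-finger parallel gripper is mounted at the origin on the work surface. World frame = base frame: x ahead of the robot, y to its left, z up, the work surface at z = 0. Lengths are in m, angles in rad, forces in N, time in s.
With the tool pointing down it reaches from about 0.4 to 0.85 m from the base axis. Payload 4.5 kg.
Tool frame: the origin (TCP) lies on the centre line of the jaws, within the pads' length; the fingertips stand 25 mm ahead of it and the grasp point (between the pads) lies 6 mm ahead of it; z points along the fingers, y is the direction in which the jaws open and shut (so a half turn about z gives the same grasp; the last joint's range is limited). The gripper opens to 88 mm and grips with 3 to 60 N. Pads are 18 mm wide; open, the fingers measure 123 mm over their backs; the gripper's body (75 mm by 187 mm) begins 45 mm behind the grasp point.
Start: joints at [-1.13, 0.689, -0.195, 1.565, 0.157, 0.902, -0.215], TCP at [0.247, 0.574, 0.237] pointing down, gripper open.
Joint ranges: [-3.01, 3.01], [-0.46, 2.08], [-1.47, 1.51], [0.13, 2.56], [-1, 4.14], [0.04, 2.09], [-2.66, 2.66]. Speed limits (rad/s): [2.57, 2.57, 3.14, 3.14, 3.14, 3.14, 3.14].

### API

Orientations are given as a unit quaternion [x, y, z, w].
In Python, from plant import r, eyes gives the robot as it stands.
- The arm moves only by the tool servo_tool, never from a script. Its argument "deltas" is a list of rows, each an object of numbers: "dx", "dy", "dz": the shift along the tool's x, y, z in units of 60 mm (1.0 is 60 mm); "ax", "ay", "az": the turn, a rotation vector about the tool's x, y, z in units of 6 degrees (1.0 is 6 degrees); "hand": the finger opening in mm, from 0 to 88.1. A call has 1 to 10 rows; each row is the pose to reach, as a shift and turn from the pose commanded when the call began, along the tool's axes at that moment; what a row does not reach only later rows make up. A row lasts 1/8 s, in which the tool goes at most 62.5 mm and 10.7 degrees, less where a joint would pass 70% of its speed; a pose out of reach is approached as far as the arm can. A call with a gripper value outside its range is refused whole. The fingers move at their own pace and stop on an object; "newtons" is the grip in N (left out, the last holds). Time passes only in rows, so rows that repeat a pose let the fingers close. It gives the time, the measured TCP pose, the force and the opening at its end, in the units of the state.
- r.get_state(): the state, without advancing time (a new reading comes with each control period).
- eyes.snapshot(name): name is "scene" or "top" or "wrist"; returns (picture, depth): 420x560x3 uint8, red, green, blue; 420x560 float32, m along the optical axis (not along the pixel's ray), 0 where there is no reading.
- eyes.camera_model(name): a dict with "fx", "fy", "cx", "cy" (pixels), "k1" (the pictures are not rectified: a ray, as slopes to the right and down, at radius r is drawn at 1 + k1 r^2 times it, then the intrinsics apply), "pose" (4x4, takes a point from camera to world coordinates). Camera axes: x right, y up, looking along -z (the intrinsics and any distortion apply to the point x, -y, -z); pixel columns grow to the right and rows downward; lengths in m; the calibration is good to about 2 mm. A picture is of the moment at which its call begins: read the wrist's pose just before it. camera_model takes no time and is no camera call; for the wrist camera it gives the pose at the moment of the call.
- r.finish_job(): hands the job in, once; it reports no verdict.
The state is a dict: "clock": time; "q": joint angles; "qd": joint speeds; "joint_torque": joint torques, N m; "tool_pos": TCP position; "eef_rot": TCP orientation; "contact_force": force on the tool from outside, world axes, zero at the start; "moment": the same for the moment, N m; "opening": opening from 0.0 (shut) to 1.0 (fully open).
Only numpy, scipy, OpenCV 4.12 (cv2) and the standard library are available. Lean on these libraries where they do the work, as an engineer would, in place of code of your own. Each camera call takes 0.05 s, during which the arm holds its last target.

### The job

The tilting stand with the round platform must be level before a culture dish goes on it. Turn the knob at its foot until the round platform is level, then let go; do not push on the platform itself, and leave the stand with the square platform, where slides are draining, tilted as it is.

Things in the scene. Friction and masses are not known exactly. Their poses are not given: they have to be found in the camera images.
- round_knob: Black bar knob at the foot of the stand to be levelled, on a vertical axis. Origin on the axis at its underside, 46 mm above the table. A disc 44 mm across, 8 mm thick, carries an upright bar 42 mm long, 14 mm wide, 8 to 44 mm above the origin, along the knob's own x (own z up). Clockwise from above raises the platform's knob-side edge, anticlockwise lowers it: 1 rad of knob = 0.2 rad of tilt.
- round_grip (a point): Where to pinch that knob's bar: on the knob's axis, 32 mm above its origin, 78 mm above the table. The knob turns lightly (0.06 N m) and stays where left, also under the platform's weight. Stops 86 degrees either side of the level setting; 1.35 rad of turn at most is needed. At the level setting the bar points along the line from knob to platform.
- round_platform: Platform to be levelled: round aluminium disc 120 mm across, 8 mm thick, hinged on a level axis under its middle, 130 mm horizontally from the knob's axis. Origin on the hinge, 55 mm above the table; upper face 20 mm above it. Own z is the disc's normal (vertical when level), own y the hinge axis, own x points away from the knob. It starts knob-side edge low, by 0.12 to 0.26 rad.
- square_edge (a point): Middle of the knob-side upper edge of the other stand's platform (square, 120 mm, with glass slides on it), 80 to 95 mm above the table. That stand is otherwise the same; its own knob is 70 mm beyond this edge. To be left alone: it stays tilted, this edge high.

How it is judged:
By the outcome, as a careful person would: the job done as asked, in the order asked, and still so for the second after the job is handed in, with the robot touching nothing.
It also fails if it takes over 34 s, if anything falls off the work surface, if the arm or the gripper's body presses on something with over 40 N, if the wrist force passes 120 N, or if a joint passes its speed limit or range.

## Working session

There is one attempt and no reset: what is moved stays moved. The work goes in short steps, Python scripts to look and compute and a tool call to move; the robot and the scene stay as the last step left them, time stands still between calls to the robot, and variables do not carry over. Pictures are saved under pics/ and viewed, and the job is handed in when it is done.

Besides the shell and the picture viewer there is one more tool, called after ">>>" by a JSON object that holds its "name" and its "arguments", one argument or row to a line. servo_tool: Moves the arm, as the interface text tells. Its arguments: {"type":"object","properties":{"deltas":{"type":"array","items":{"type":"object","properties":{"dx":{"type":"number"},"dy":{"type":"number"},"dz":{"type":"number"},"ax":{"type":"number"},"ay":{"type":"number"},"az":{"type":"number"},"hand":{"type":"number"}}}},"newtons":{"type":"number"}},"required":["deltas"]}

```bash
mkdir -p pics
python3 - <<'E'
from plant import r, eyes
import cv2, numpy as np, pickle
d={}
for n in ("scene","top"):
    p,z=eyes.snapshot(n); m=eyes.camera_model(n); d[n]=(p,z,m)
    cv2.imwrite(f"pics/{n}0.png",p[:,:,::-1]); print(n,m)
pickle.dump(d,open("d0.pkl","wb"))
s=r.get_state(); print({k:np.round(v,3) for k,v in s.items()})
E
```

```text
scene {'fx': 524.7980517130768, 'fy': 524.7980517130768, 'cx': 280.0983810183742, 'cy': 200.38188385756072, 'k1': -0.1904073283618895, 'pose': array([[-0.7123187 , -0.43862776,  0.54791218,  1.11660335],
       [ 0.70148468, -0.4195347 ,  0.5761162 ,  0.58543781],
       [-0.02283239,  0.79473035,  0.60653307,  0.71576607],
       [ 0.        ,  0.        ,  0.        ,  1.        ]])}
top {'fx': 400.0958873168671, 'fy': 400.0958873168671, 'cx': 280.4715934250573, 'cy': 214.24876826161156, 'k1': -0.03852892523374658, 'pose': array([[ 0.01150846,  0.9955646 , -0.09337393,  0.51741988],
       [-0.99958508,  0.01392003,  0.02521697,  0.00506668],
       [ 0.02640489,  0.09304497,  0.99531172,  0.80550703],
       [ 0.        ,  0.        ,  0.        ,  1.        ]])}
{'clock': np.float64(0.1), 'q': array([-1.13 ,  0.69 , -0.194,  1.566,  0.157,  0.902, -0.215]), 'qd': array([ 0.   , -0.003, -0.001, -0.002, -0.001,  0.001,  0.   ]), 'joint_torque': array([-3.0000e-03, -5.2850e+01, -1.2720e+00, -1.5384e+01, -5.3000e-02,
        2.0000e-03,  0.0000e+00]), 'tool_pos': array([0.247, 0.573, 0.236]), 'eef_rot': array([ 0.202,  0.979, -0.001, -0.   ]), 'contact_force': array([0.322, 0.137, 0.222]), 'moment': array([-0.068, -0.015, -0.031]), 'opening': np.float64(1.0)}
```

View pics/scene0.png

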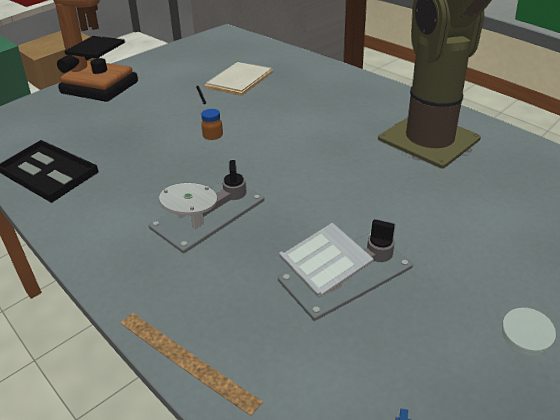

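View pics/top0.png

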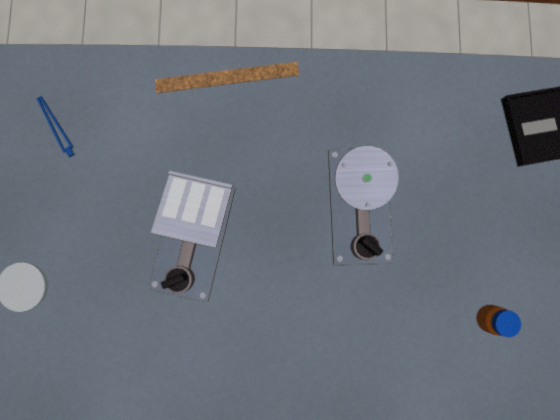

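The scene and top views agree. In top, the round platform is at about (367,178) with its knob at (367,247), and the square stand is at (192,210) with its knob at (178,279). Next I'll measure the round stand with depth.

```bash
cat > h.py <<'E'
import numpy as np, cv2
def cloud(z,m):
    H,W=z.shape; u,v=np.meshgrid(np.arange(W,dtype=float),np.arange(H,dtype=float))
    K=np.array([[m['fx'],0,m['cx']],[0,m['fy'],m['cy']],[0,0,1]])
    p=cv2.undistortPoints(np.stack([u,v],-1).reshape(-1,1,2),K,np.array([m['k1'],0,0,0,0.]),).reshape(H,W,2)
    P=np.stack([p[...,0]*z,-p[...,1]*z,-z],-1)
    return P@m['pose'][:3,:3].T+m['pose'][:3,3]
def plane(Q):
    for _ in range(4):
        c=Q.mean(0); n=np.linalg.svd(Q-c,full_matrices=False)[2][2]; n*=np.sign(n[2])
        e=(Q-c)@n; Q=Q[abs(e)<max(2.0*e.std(),1e-3)]
    return c,n,e.std(),len(Q)
def fix(P,I,box,bright):
    pass
E
python3 - <<'E'
import pickle,numpy as np,cv2
from h import *
d=pickle.load(open("d0.pkl","rb"))
for n in ("top","scene"):
    p,z,m=d[n]; P=cloud(z,m); g=p.astype(int).max(2); ok=z>0
    # table check
    t=ok&(P[...,0]>.35)&(P[...,0]<.7)&(abs(P[...,1])<.35)&(abs(P[...,2])<.015)
    print(n,"table z",np.median(P[...,2][t]))
    hi=ok&(P[...,2]>.03)&(P[...,2]<.13)&(P[...,1]<0.0)&(P[...,1]>-.35)&(P[...,0]>.35)&(P[...,0]<.8)
    br=hi&(g>120)
    k,l,s,c=cv2.connectedComponentsWithStats(br.astype(np.uint8)); 
    i=1+np.argmax(s[1:,4]); M=l==i; print("plat px",s[i],c[i])
    M=cv2.erode(M.astype(np.uint8),np.ones((5,5)))>0
    ce,no,e,N=plane(P[M]); print("plane c",ce.round(4),"n",no.round(4),"res",e,N,"tilt",np.arccos(no[2]))
    (cu,cv),ra=cv2.minEnclosingCircle(np.argwhere(l==i)[:,::-1].astype(np.float32)); print("circle",cu,cv,ra)
    dk=hi&(g<60)&(P[...,2]>.06); Q=P[dk]; Q=Q[np.linalg.norm(Q-np.median(Q,0),axis=1)<.05]
    print("dark",len(Q),"z pct",np.percentile(Q[:,2],[5,50,95]))
    T=Q[Q[:,2]>.082]; mm=T.mean(0); w,V=np.linalg.eigh(np.cov(T[:,:2].T)); 
    b=(T[:,:2]-mm[:2])@V; print("bar top mean",mm.round(4),"ext",np.ptp(b,axis=0),"dir",V[:,1],"ang",np.arctan2(V[1,1],V[0,1]),len(T))
    print("rect",cv2.minAreaRect((T[:,:2]*1000).astype(np.float32)))
E
```

```text
top table z 0.0014745769932144048
plat px [ 335  146   64   87 3359] [366.40934802 179.37808872]
plane c [ 0.6564 -0.1733  0.0759] n [-0.1674 -0.0102  0.9858] res 0.0011043879132791926 2109 tilt 0.1685425548737221
circle 367.0 189.0 43.566139221191406
dark 234 z pct [0.06540548 0.08998526 0.09250509]
bar top mean [ 0.5303 -0.1773  0.0901] ext [0.01409803 0.03951817] dir [0.62575528 0.78001944] ang 0.8946968839118308 184
rect ((530.3576049804688, -178.17437744140625), (39.51496124267578, 14.09428596496582), 51.331199645996094)
scene table z -0.00014712882729916998
plat px [ 159  183   58   30 1322] [187.54009077 197.34568835]
plane c [ 0.6609 -0.1711  0.0744] n [-0.1702 -0.0128  0.9853] res 0.0007795297690778102 609 tilt 0.1715611802185117
circle 187.54385375976562 197.0 28.61394691467285
dark 126 z pct [0.06321749 0.08553793 0.09064   ]
bar top mean [ 0.5362 -0.172   0.0884] ext [0.0115532 0.0446714] dir [0.62864064 0.77769592] ang 0.8909922817078338 71
rect ((533.5474853515625, -174.72483825683594), (44.72686767578125, 11.250978469848633), 49.92181396484375)
```

The checks agree. Tilt is about 0.17 rad (so 0.85 rad of clockwise turn), the bar is at 0.895 rad, and the knob-to-platform line is at about 0.04 rad, so the bar needs to turn about 0.85. The knob is at about (0.532, -0.176). I'll travel there high, via a midpoint.

>>> {"name": "servo_tool", "arguments": {
  "deltas": [
    {"dx": -0.6,"dy": -0.4,"az": 0.9,"hand": 60},
    {"dx": -1.2,"dy": -0.8,"az": 1.8,"hand": 60},
    {"dx": -1.9,"dy": -1.2,"az": 2.7,"hand": 60},
    {"dx": -2.5,"dy": -1.6,"az": 3.6,"hand": 60},
    {"dx": -3.1,"dy": -2.0,"az": 4.5,"hand": 60},
    {"dx": -3.7,"dy": -2.5,"az": 5.4,"hand": 60},
    {"dx": -4.3,"dy": -2.9,"az": 6.3,"hand": 60},
    {"dx": -4.9,"dy": -3.3,"az": 7.2,"hand": 60},
    {"dx": -5.6,"dy": -3.7,"az": 8.1,"hand": 60},
    {"dx": -6.2,"dy": -4.1,"az": 8.8,"hand": 60}
  ]
}}

```text
schema error: expected keys dx, dy, dz, ax, ay, az, hand
```

```bash
cat >> h.py <<'E'
from scipy.spatial.transform import Rotation as R
def go(s,pos,yang):
    A=R.from_quat(s['eef_rot']); d=A.inv().apply(np.array(pos)-s['tool_pos'])/.06
    y=np.array([np.cos(yang),np.sin(yang),0]); z=np.array([0,0,-1.]); x=np.cross(y,z)
    B=R.from_matrix(np.stack([x,y,z],1)); a=np.degrees((A.inv()*B).as_rotvec())/6
    print("t",s['clock'],"pos",s['tool_pos'].round(4),"q",s['q'].round(2),"F",s['contact_force'].round(1),"op",round(float(s['opening']),3)); print("d",d.round(3),"a",a.round(3))
E
python3 - <<'E'
from plant import r
from h import *
go(r.get_state(),[.532,-.176,.2],-.676)
E
```

```text
t 0.1 pos [0.2471 0.5735 0.2363] q [-1.13  0.69 -0.19  1.57  0.16  0.9  -0.22] F [0.3 0.1 0.2] op 1.0
d [-9.302 -9.593  0.622] a [-9.0000e-03  1.5000e-02  1.7571e+01]
```

All keys are required in each row.

>>> {"name": "servo_tool", "arguments": {
  "deltas": [
    {"dx": -0.6,"dy": -0.4,"dz": 0,"ax": 0,"ay": 0,"az": 0.9,"hand": 60},
    {"dx": -1.2,"dy": -0.8,"dz": 0,"ax": 0,"ay": 0,"az": 1.8,"hand": 60},
    {"dx": -1.9,"dy": -1.2,"dz": 0,"ax": 0,"ay": 0,"az": 2.7,"hand": 60},
    {"dx": -2.5,"dy": -1.6,"dz": 0,"ax": 0,"ay": 0,"az": 3.6,"hand": 60},
    {"dx": -3.1,"dy": -2.0,"dz": 0,"ax": 0,"ay": 0,"az": 4.5,"hand": 60},
    {"dx": -3.7,"dy": -2.5,"dz": 0,"ax": 0,"ay": 0,"az": 5.4,"hand": 60},
    {"dx": -4.3,"dy": -2.9,"dz": 0,"ax": 0,"ay": 0,"az": 6.3,"hand": 60},
    {"dx": -4.9,"dy": -3.3,"dz": 0,"ax": 0,"ay": 0,"az": 7.2,"hand": 60},
    {"dx": -5.6,"dy": -3.7,"dz": 0,"ax": 0,"ay": 0,"az": 8.1,"hand": 60},
    {"dx": -6.2,"dy": -4.1,"dz": 0,"ax": 0,"ay": 0,"az": 8.8,"hand": 60}
  ]
}}

```text
clock: 1.35
tool_pos: [0.4924, 0.1993, 0.2368]
eef_rot: [0.618, 0.786, -0.0, 0.0]
contact_force: [0.6, 0.7, -0.5]
opening: 0.684
```

Run:
```python
from plant import r
from h import *
go(r.get_state(),[.532,-.176,.2],-.676)
```

```text
t 1.35 pos [0.4924 0.1993 0.2368] q [-0.48  0.56  0.02  1.86 -0.02  0.72 -0.22] F [ 0.6  0.7 -0.5] op 0.684
d [-6.233 -0.843  0.615] a [-1.000e-03  3.000e-03  8.742e+00]
```

>>> {"name": "servo_tool", "arguments": {
  "deltas": [
    {"dx": -0.6,"dy": -0.1,"dz": 0,"ax": 0,"ay": 0,"az": 0.9,"hand": 60},
    {"dx": -1.2,"dy": -0.2,"dz": 0,"ax": 0,"ay": 0,"az": 1.8,"hand": 60},
    {"dx": -1.9,"dy": -0.3,"dz": 0.1,"ax": 0,"ay": 0,"az": 2.7,"hand": 60},
    {"dx": -2.6,"dy": -0.4,"dz": 0.1,"ax": 0,"ay": 0,"az": 3.6,"hand": 60},
    {"dx": -3.3,"dy": -0.5,"dz": 0.2,"ax": 0,"ay": 0,"az": 4.5,"hand": 60},
    {"dx": -4.0,"dy": -0.6,"dz": 0.3,"ax": 0,"ay": 0,"az": 5.4,"hand": 60},
    {"dx": -4.7,"dy": -0.7,"dz": 0.4,"ax": 0,"ay": 0,"az": 6.3,"hand": 60},
    {"dx": -5.4,"dy": -0.8,"dz": 0.5,"ax": 0,"ay": 0,"az": 7.2,"hand": 60},
    {"dx": -6.23,"dy": -0.84,"dz": 0.6,"ax": 0,"ay": 0,"az": 8.1,"hand": 60},
    {"dx": -6.23,"dy": -0.84,"dz": 0.6,"ax": 0,"ay": 0,"az": 8.74,"hand": 60}
  ]
}}

```text
clock: 2.6
tool_pos: [0.5318, -0.1794, 0.2005]
eef_rot: [0.903, 0.43, -0.001, 0.001]
contact_force: [-0.4, 0.9, -0.5]
opening: 0.677
```

Run:
```python
from plant import r, eyes
from h import *
import pickle
go(r.get_state(),[.532,-.176,.2],-.676)
m=eyes.camera_model("wrist"); p,z=eyes.snapshot("wrist"); pickle.dump((p,z,m),open("w1.pkl","wb"))
cv2.imwrite("pics/w1.png",p[:,:,::-1])
P=cloud(z,m); g=p.max(2)
t=(z>0)&(g<60)&(P[...,2]>.08)&(P[...,2]<.1)&(np.hypot(P[...,0]-.532,P[...,1]+.176)<.04)
T=P[t]; print(len(T),T.mean(0) if len(T) else 0)
if len(T): print(cv2.minAreaRect((T[:,:2]*1000).astype(np.float32)))
```

```text
t 2.6 pos [ 0.5318 -0.1794  0.2005] q [ 0.11  0.66  0.22  1.81 -0.21  0.69 -0.23] F [-0.4  0.9 -0.5] op 0.677
d [ 0.046 -0.033  0.008] a [ 0.016  0.026 -0.061]
788 [ 0.53381874 -0.1763784   0.08883084]
((532.9188842773438, -177.51295471191406), (40.11933517456055, 13.44043254852295), 50.77717971801758)
```

View pics/w1.png

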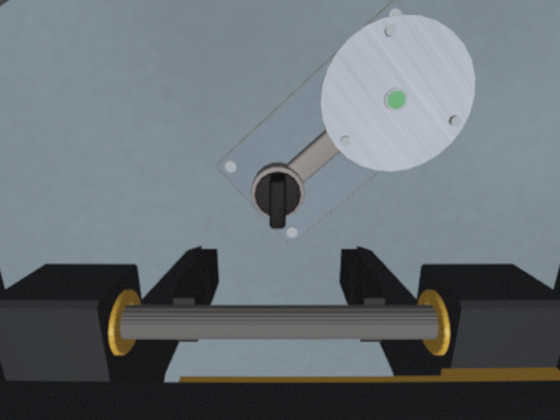

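The wrist view shows the bar at about (278,200), upright in the frame and centred between the fingers at about (280). Its rectangle is 40 x 13 mm at (0.533, -0.1775), angle 0.886, which agrees with the top view. I'll descend and pinch.

>>> {"name": "servo_tool", "arguments": {
  "deltas": [
    {"dx": 0,"dy": 0.02,"dz": 0.4,"ax": 0,"ay": 0,"az": 0,"hand": 60},
    {"dx": 0,"dy": 0.02,"dz": 0.9,"ax": 0,"ay": 0,"az": 0,"hand": 60},
    {"dx": 0,"dy": 0.02,"dz": 1.4,"ax": 0,"ay": 0,"az": 0,"hand": 60},
    {"dx": 0,"dy": 0.02,"dz": 1.7,"ax": 0,"ay": 0,"az": 0,"hand": 60},
    {"dx": 0,"dy": 0.02,"dz": 1.9,"ax": 0,"ay": 0,"az": 0,"hand": 60},
    {"dx": 0,"dy": 0.02,"dz": 1.9,"ax": 0,"ay": 0,"az": 0,"hand": 30},
    {"dx": 0,"dy": 0.02,"dz": 1.9,"ax": 0,"ay": 0,"az": 0,"hand": 30},
    {"dx": 0,"dy": 0.02,"dz": 1.9,"ax": 0,"ay": 0,"az": 0,"hand": 30}
  ],
  "newtons": 15
}}

```text
clock: 3.65
tool_pos: [0.5339, -0.1749, 0.0878]
eef_rot: [0.901, 0.434, 0.001, 0.0]
contact_force: [-0.1, 0.1, 0.2]
opening: 0.367
```

Run:
```python
from plant import r
from h import *
go(r.get_state(),[.533,-.177,.086],-.68)
```

```text
t 3.65 pos [ 0.5339 -0.1749  0.0878] q [ 0.15  0.84  0.15  1.89 -0.26  0.44 -0.19] F [-0.1  0.1  0.2] op 0.367
d [-0.037  0.01   0.03 ] a [ 0.013 -0.006  0.071]
```

>>> {"name": "servo_tool", "arguments": {
  "deltas": [
    {"dx": -0.04,"dy": 0.01,"dz": 0.03,"ax": 0,"ay": 0,"az": 0,"hand": 20},
    {"dx": -0.04,"dy": 0.01,"dz": 0.03,"ax": 0,"ay": 0,"az": 0,"hand": 8},
    {"dx": -0.04,"dy": 0.01,"dz": 0.03,"ax": 0,"ay": 0,"az": 0,"hand": 8},
    {"dx": -0.04,"dy": 0.01,"dz": 0.03,"ax": 0,"ay": 0,"az": 0,"hand": 8},
    {"dx": -0.04,"dy": 0.01,"dz": 0.03,"ax": 0,"ay": 0,"az": 0,"hand": 8},
    {"dx": -0.04,"dy": 0.01,"dz": 0.03,"ax": 0,"ay": 0,"az": 0,"hand": 8}
  ],
  "newtons": 15
}}

```text
clock: 4.4
tool_pos: [0.5321, -0.1774, 0.0853]
eef_rot: [0.901, 0.434, -0.0, 0.0]
contact_force: [-1.6, -1.3, 2.6]
opening: 0.152
```

Run:
```python
from plant import r
from h import *
s=r.get_state();go(s,[.533,-.177,.086],-.68)
y=R.from_quat(s['eef_rot']).as_matrix()[:,1];print("yang",np.arctan2(y[1],y[0]),s['moment'])
```

```text
t 4.4 pos [ 0.5321 -0.1774  0.0853] q [ 0.15  0.84  0.14  1.89 -0.26  0.43 -0.19] F [-1.6 -1.3  2.6] op 0.152
d [ 0.014  0.007 -0.012] a [0.    0.003 0.066]
yang -0.6730872428234418 [-0.35289011  0.4246865  -0.07136555]
```

The opening is 13.4 mm, so the bar is gripped. Now I'll turn clockwise about 46 degrees and then measure.

>>> {"name": "servo_tool", "arguments": {
  "deltas": [
    {"dx": 0,"dy": 0,"dz": 0,"ax": 0,"ay": 0,"az": 0.8,"hand": 8},
    {"dx": 0,"dy": 0,"dz": 0,"ax": 0,"ay": 0,"az": 1.6,"hand": 8},
    {"dx": 0,"dy": 0,"dz": 0,"ax": 0,"ay": 0,"az": 2.4,"hand": 8},
    {"dx": 0,"dy": 0,"dz": 0,"ax": 0,"ay": 0,"az": 3.3,"hand": 8},
    {"dx": 0,"dy": 0,"dz": 0,"ax": 0,"ay": 0,"az": 4.2,"hand": 8},
    {"dx": 0,"dy": 0,"dz": 0,"ax": 0,"ay": 0,"az": 5.1,"hand": 8},
    {"dx": 0,"dy": 0,"dz": 0,"ax": 0,"ay": 0,"az": 6.0,"hand": 8},
    {"dx": 0,"dy": 0,"dz": 0,"ax": 0,"ay": 0,"az": 6.9,"hand": 8},
    {"dx": 0,"dy": 0,"dz": 0,"ax": 0,"ay": 0,"az": 7.7,"hand": 8},
    {"dx": 0,"dy": 0,"dz": 0,"ax": 0,"ay": 0,"az": 7.7,"hand": 8}
  ],
  "newtons": 15
}}

```text
clock: 5.65
tool_pos: [0.5328, -0.1785, 0.0853]
eef_rot: [0.999, 0.046, 0.001, 0.001]
contact_force: [-0.3, -3.8, 0.8]
opening: 0.153
```

```bash
cat > meas.py <<'E'
from plant import r, eyes
from h import *
import sys
tag=sys.argv[1]
s=r.get_state();go(s,[.533,-.177,.086],-.68)
y=R.from_quat(s['eef_rot']).as_matrix()[:,1];print("yang",np.arctan2(y[1],y[0]),"M",s['moment'].round(2))
for n in ("top","scene","wrist"):
    m=eyes.camera_model(n); p,z=eyes.snapshot(n); P=cloud(z,m); g=p.astype(int).max(2)
    cv2.imwrite(f"pics/{n}_{tag}.png",p[:,:,::-1])
    br=(z>0)&(g>110)&(np.ptp(p.astype(int),axis=2)<45)&(P[...,2]>.05)&(P[...,2]<.1)&(np.hypot(P[...,0]-.66,P[...,1]+.172)<.065)&(P[...,0]>.61)
    M=cv2.erode(br.astype(np.uint8),np.ones((3,3)))>0
    if M.sum()<50: print(n,"few",M.sum()); continue
    c,no,e,N=plane(P[M])
    t=(z>0)&(abs(P[...,2])<.012)&(np.hypot(P[...,0]-.66,P[...,1]+.172)<.25)&(P[...,0]>.4)
    ct,nt,et,Nt=plane(P[t])
    print(n,N,"c",c.round(4),"n",no.round(4),"res",e.round(5),"table n",nt.round(4),Nt)
E
python3 meas.py a
```

```text
t 5.65 pos [ 0.5328 -0.1785  0.0853] q [ 0.05  0.87  0.34  1.89 -0.58  0.48 -0.69] F [-0.3 -3.8  0.8] op 0.153
d [ 0.006 -0.025 -0.011] a [ 2.900e-02  2.000e-03 -7.628e+00]
yang -1.4788323980810127 M [-0.95  0.26  0.03]
top 2307 c [ 0.6613 -0.1727  0.0762] n [-5.4e-03 -8.0e-04  1.0e+00] res 0.00102 table n [-0.e+00 -4.e-04  1.e+00] 28376
scene 1066 c [ 0.665  -0.1685  0.0744] n [-0.0037  0.0026  1.    ] res 0.00097 table n [-8.e-04 -2.e-04  1.e+00] 19894
wrist 19628 c [ 0.6352 -0.1751  0.0742] n [-8.3e-03 -8.0e-04  1.0e+00] res 0.00056 table n [-1.e-03 -4.e-04  1.e+00] 89655
```

The remaining tilt is about 0.006 rad (0.005, 0.003 and 0.007 after subtracting the table). A small further turn follows.

>>> {"name": "servo_tool", "arguments": {
  "deltas": [
    {"dx": 0,"dy": 0,"dz": 0,"ax": 0,"ay": 0,"az": 0.2,"hand": 8},
    {"dx": 0,"dy": 0,"dz": 0,"ax": 0,"ay": 0,"az": 0.35,"hand": 8},
    {"dx": 0,"dy": 0,"dz": 0,"ax": 0,"ay": 0,"az": 0.35,"hand": 8},
    {"dx": 0,"dy": 0,"dz": 0,"ax": 0,"ay": 0,"az": 0.35,"hand": 8}
  ],
  "newtons": 15
}}

```text
clock: 6.3
tool_pos: [0.5328, -0.1785, 0.0853]
eef_rot: [1.0, 0.028, 0.001, 0.001]
contact_force: [-0.3, -6.4, -0.6]
opening: 0.159
```

```bash
python3 meas.py b; python3 meas.py b2|grep n
```

```text
t 6.3 pos [ 0.5328 -0.1785  0.0853] q [ 0.04  0.87  0.35  1.89 -0.59  0.48 -0.71] F [-0.3 -6.4 -0.6] op 0.159
d [ 0.005 -0.024 -0.011] a [ 2.500e-02 -2.000e-03 -7.974e+00]
yang -1.515066283450934 M [-1.17  0.13  0.06]
top 2343 c [ 0.661  -0.1729  0.0762] n [-0.0014 -0.0018  1.    ] res 0.00097 table n [ 0.e+00 -2.e-04  1.e+00] 28356
scene 1038 c [ 0.6654 -0.1687  0.0743] n [-0.0025 -0.0012  1.    ] res 0.0009 table n [-9.e-04 -2.e-04  1.e+00] 19806
wrist 19389 c [ 0.6349 -0.1741  0.0743] n [-2.5e-03 -9.0e-04  1.0e+00] res 0.00056 table n [-9.e-04 -4.e-04  1.e+00] 89842
yang -1.5150996975099136 M [-1.2   0.15  0.01]
top 2348 c [ 0.6614 -0.1717  0.0762] n [-0.0017 -0.0015  1.    ] res 0.00102 table n [ 1.e-04 -4.e-04  1.e+00] 28307
scene 1052 c [ 0.6652 -0.1695  0.0743] n [-0.0016 -0.0016  1.    ] res 0.0009 table n [-7.e-04 -2.e-04  1.e+00] 19861
wrist 19425 c [ 0.635  -0.1743  0.0744] n [-1.9e-03 -4.0e-04  1.0e+00] res 0.00056 table n [-9.e-04 -4.e-04  1.e+00] 89562
```

View pics/wrist_b.png

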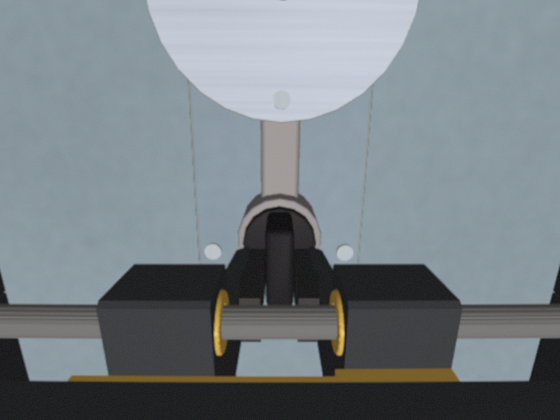

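The wrist view shows the bar held at about (281,265), pointing straight at the arm and platform. The residual is about 0.001 rad. I'll add a last nudge, ease the side load, then release and check.

>>> {"name": "servo_tool", "arguments": {
  "deltas": [
    {"dx": 0,"dy": 0.02,"dz": 0,"ax": 0,"ay": 0,"az": 0.07,"hand": 8},
    {"dx": 0,"dy": 0.02,"dz": 0,"ax": 0,"ay": 0,"az": 0.07,"hand": 8},
    {"dx": 0,"dy": 0.02,"dz": 0,"ax": 0,"ay": 0,"az": 0.07,"hand": 30},
    {"dx": 0,"dy": 0.02,"dz": 0,"ax": 0,"ay": 0,"az": 0.07,"hand": 45},
    {"dx": 0,"dy": 0.02,"dz": 0,"ax": 0,"ay": 0,"az": 0.07,"hand": 45},
    {"dx": 0,"dy": 0.02,"dz": 0,"ax": 0,"ay": 0,"az": 0.07,"hand": 45}
  ]
}}

```text
clock: 7.35
tool_pos: [0.5323, -0.1777, 0.0851]
eef_rot: [1.0, 0.024, -0.0, -0.0]
contact_force: [0.6, 0.1, 0.0]
opening: 0.507
```

```bash
python3 meas.py c; python3 meas.py c2|grep n
```

```text
t 7.35 pos [ 0.5323 -0.1777  0.0851] q [ 0.04  0.87  0.35  1.89 -0.59  0.48 -0.71] F [0.6 0.1 0. ] op 0.507
d [ 0.012 -0.012 -0.015] a [-8.000e-03 -0.000e+00 -8.047e+00]
yang -1.5226415373096829 M [ 0.03  0.14 -0.06]
top 2304 c [ 0.661  -0.1723  0.0762] n [-7.e-04 -3.e-04  1.e+00] res 0.00099 table n [-0.e+00 -3.e-04  1.e+00] 28310
scene 1071 c [ 0.665  -0.1683  0.0743] n [-3.e-04 -1.e-03  1.e+00] res 0.00095 table n [-7.e-04 -3.e-04  1.e+00] 19809
wrist 19270 c [ 0.6346 -0.1739  0.0744] n [-2.2e-03 -7.0e-04  1.0e+00] res 0.00055 table n [-9.e-04 -4.e-04  1.e+00] 89953
yang -1.5230600870846003 M [ 0.    0.14 -0.05]
top 2377 c [ 0.6608 -0.1725  0.0762] n [-1.e-04 -7.e-04  1.e+00] res 0.00109 table n [ 0.e+00 -3.e-04  1.e+00] 28486
scene 1101 c [ 0.6655 -0.1683  0.0743] n [-0.0025 -0.0013  1.    ] res 0.00098 table n [-7.e-04 -3.e-04  1.e+00] 19838
wrist 19369 c [ 0.6347 -0.1739  0.0744] n [-1.9e-03 -7.0e-04  1.0e+00] res 0.00056 table n [-8.e-04 -4.e-04  1.e+00] 89834
```

It's level within about 1 mrad with the fingers open. I'll retreat straight up.

>>> {"name": "servo_tool", "arguments": {
  "deltas": [
    {"dx": 0,"dy": 0,"dz": -0.3,"ax": 0,"ay": 0,"az": 0,"hand": 45},
    {"dx": 0,"dy": 0,"dz": -0.8,"ax": 0,"ay": 0,"az": 0,"hand": 45},
    {"dx": 0,"dy": 0,"dz": -1.3,"ax": 0,"ay": 0,"az": 0,"hand": 45},
    {"dx": 0,"dy": 0,"dz": -1.8,"ax": 0,"ay": 0,"az": 0,"hand": 45},
    {"dx": 0,"dy": 0,"dz": -2.0,"ax": 0,"ay": 0,"az": 0,"hand": 45},
    {"dx": 0,"dy": 0,"dz": -2.0,"ax": 0,"ay": 0,"az": 0,"hand": 45}
  ]
}}

```text
clock: 8.4
tool_pos: [0.5326, -0.1782, 0.2054]
eef_rot: [1.0, 0.024, 0.0, 0.0]
contact_force: [0.4, 0.3, -0.3]
opening: 0.513
```

```bash
python3 meas.py e; python3 meas.py e2|grep n
```

```text
t 8.4 pos [ 0.5326 -0.1782  0.2054] q [-0.05  0.7   0.5   1.82 -0.48  0.75 -0.81] F [ 0.4  0.3 -0.3] op 0.513
d [ 0.005 -0.02   1.99 ] a [ 5.000e-03 -8.000e-03 -8.049e+00]
yang -1.5229013211695763 M [-0.06  0.14 -0.02]
top 2271 c [ 0.6613 -0.1722  0.0762] n [7.0e-04 1.2e-03 1.0e+00] res 0.001 table n [ 1.e-04 -2.e-04  1.e+00] 29418
scene 1067 c [ 0.6644 -0.1693  0.0743] n [0.0018 0.0011 1.    ] res 0.00097 table n [-7.e-04 -1.e-04  1.e+00] 19943
wrist 12044 c [ 0.6531 -0.1729  0.0744] n [-1.4e-03 -1.0e-04  1.0e+00] res 0.00061 table n [-3.e-04 -4.e-04  1.e+00] 74905
yang -1.5229819413039674 M [-0.    0.12 -0.05]
top 2249 c [ 0.6612 -0.1725  0.0762] n [-1.1e-03 -7.0e-04  1.0e+00] res 0.00097 table n [ 0.e+00 -3.e-04  1.e+00] 29259
scene 1103 c [ 0.6652 -0.1698  0.0743] n [7.0e-04 1.9e-03 1.0e+00] res 0.00098 table n [-8.e-04 -4.e-04  1.e+00] 19933
wrist 11932 c [ 0.6532 -0.1728  0.0744] n [-1.7e-03 -7.0e-04  1.0e+00] res 0.00062 table n [-2.e-04 -4.e-04  1.e+00] 75062
```

View pics/scene_e.png

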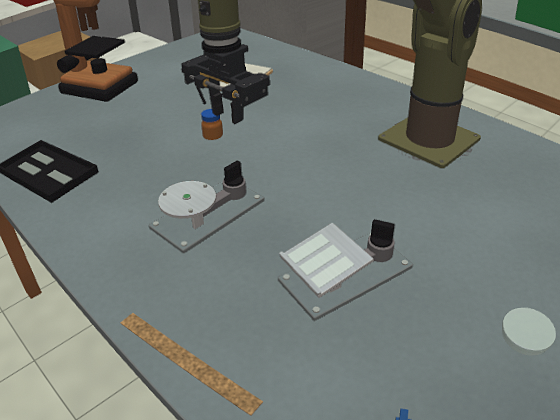

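View pics/wrist_e.png

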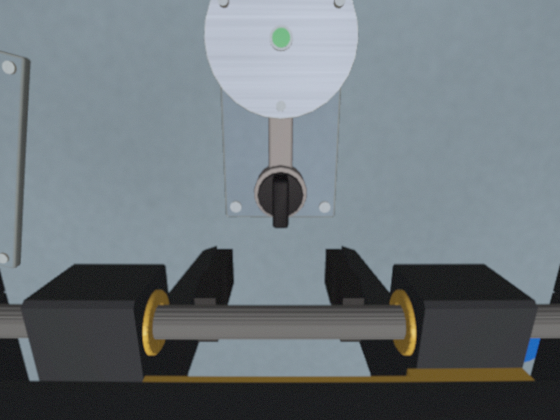

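The scene view shows the disc level at (187,198) with the gripper clear, and the square stand unchanged at (325,258). In the wrist view the bar at (281,200) lines up with the arm and the bull's-eye at (281,38). I'm handing in.

```bash
python3 -c "
from plant import r
print(r.finish_job())"
```

```text
the job is handed in; nothing more can be done
None
```

The round platform is level. I pinched its knob's bar, turned it about 49° clockwise in three steps, let go and raised the gripper straight up. Then I handed the job in, at about 9 s on the robot's clock.

- **Level:** The platform started about 0.17 rad low on the knob side. After letting go, all three cameras put it within about 3 mrad of the table plane. They differ by about that much among themselves: the wrist camera shows about 1 mrad still low on the knob side, while the scene camera shows 1 to 2.5 mrad the other way.
- **Knob bar:** The bar points along the line from knob to platform, as it should at the level setting.
- **Forces:** The highest contact force I read was about 6 N. It was near zero after letting go, with the gripper about 10 cm above the knob.
- **Square stand:** It looks the same in the before and after pictures, but I did not measure its tilt. The arm did not go near it except passing well above.

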